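# Put the sharpening stone away in its swivel-lid box

### The job

Put the grey sharpening stone away in its wooden box: push the lid near its free corner so that it swings round on its pin and uncovers the pocket, lay the stone in the pocket until it has dropped in flat, then swing the lid back until it is square on the box again, its edges in line with the box's all round. Leave the cork sanding block and the side cutters where they lie.

Things in the scene. Friction and masses are not known exactly. Their poses are not given: they have to be found in the camera images.
- case: the stone's box, a wooden block screwed to the bench: 170 (x) x 80 (y) x 30 (z) mm, origin at the centre of its underside, z up. Its top face (z = 30 mm) has the rectangular pocket. The lid's pin stands at x = -68, y = -28 mm.
- pocket (a point): centre of the pocket's flat floor, 9 mm above the bench, at x = +14, y = 0 mm of the box; same axes as the box. The pocket is 113 (x) x 49 (y) mm and 21 mm deep, its mouth bevelled by 3 mm; the stone has 1.5 mm of play on each side in it.
- lid (a joint): heading of the lid about its upright pin, rad: 0 = square on the box, growing anticlockwise seen from above, so that the free end swings towards the box's +y side; travel -0.5 to 2.0. It has no stop at 0. Friction holds it where it is left (about 3 N at 115 mm from the pin moves it). At 0 to 0.3 at the start. The pocket is wholly clear of the lid from about 1.35.
- lid_pin (a point): on the pin's axis, half-way up the lid, 37 mm above the bench; axes turn with the lid (x along the lid towards its free end). The lid is a flat wooden plate 170 x 80 x 12 mm, from 31 to 43 mm above the bench, reaching from x = -17 to +153 and y = -12 to +68 mm of this point, with a 3 mm high steel pin head on top; no handle.
- lid_corner (a point): the lid's free corner on the edge nearer to the pin, x = +153, y = -12 mm of lid_pin, half-way up the lid; same axes as lid_pin. Pushing that edge near this corner towards the lid's +y opens the lid; pushing the opposite long edge (y = +68 mm) towards -y closes it.
- stone_mid (a point): centre of the sharpening stone, a loose grey block 110 (x) x 46 (y) x 20 (z) mm, about 0.23 kg, lying flat on the bench; the point is 10 mm above its underside. The thinner and harder-edged of the two blocks: 20 mm high, the cork one 38 mm. Either end may go either way round in the pocket.
- sanding_mid (a point): centre of a loose cork sanding block 105 x 62 x 38 mm, a bystander, 19 mm above its underside; it may lie on either side of the stone.
- cutters_mid (a point): middle of a pair of side cutters, orange grips, 175 mm long (x) and 70 mm wide, 16 mm high, a bystander; point 8 mm above the bench.
Not all that is in view belongs to the job. There is more than one size of the part that bears stone_mid; the job needs the smaller.

How it is judged:
On the way, in this order (a step that is already met when the one before it is completed fails the run):
1. the lid is swung clear of the pocket (at least 1.2 rad open) (value of joint lid above 1.2 rad), for 0.2 s.
2. the stone lies flat on the pocket's floor (z of stone_mid in the frame of pocket between 0.006 and 0.0135 m and horizontal distance between stone_mid and pocket below 0.005 m and angle between stone_mid's own z axis and vertical below 0.05 rad), for 0.2 s.
At the end, for the whole second after the job is handed in: The stone lies flat (within 0.05 rad) on the pocket's floor, its centre within 5 mm of the pocket's centre and its underside less than 3.5 mm off the floor, and the lid is within 0.07 rad (4 degrees) of square on the box (all of step 2 and value of joint lid between -0.07 and 0.07 rad); the robot touches nothing.
It fails at once if the sanding block is pushed more than 30 mm from where it lay (distance of sanding_mid from where it was at the start of the episode above 0.03 m).
It fails at once if the pair of side cutters is pushed more than 30 mm from where it lay (distance of cutters_mid from where it was at the start of the episode above 0.03 m).
It also fails if it takes over 72 s, if anything falls off the work surface, if the arm or the gripper's body presses on something with over 40 N, if the wrist force passes 120 N, or if a joint passes its speed limit or range.

### The arm

A 7-joint arm with a two-finger parallel gripper is mounted at the origin on the work surface. World frame = base frame: x ahead of the robot, y to its left, z up, the work surface at z = 0. Lengths are in m, angles in rad, forces in N, time in s.
With the tool pointing down it reaches from about 0.425 to 0.95 m from the base axis. Payload 4.7 kg.
Tool frame: the origin (TCP) lies on the centre line of the jaws, within the pads' length; the fingertips stand robot.nose_length ahead of it and the grasp point (between the pads) lies 8 mm behind it (robot.nose_length is the distance from the TCP to the fingertips, in m); z points along the fingers, x is the direction in which the jaws open and shut, and the axes are right-handed (so a half turn about z gives the same grasp; the last joint's range is limited). The gripper opens to 85 mm and grips with 20 to 120 N. Pads are 22 mm wide; open, the fingers measure 114 mm over their backs; the gripper's body (76 mm by 85 mm) begins 54 mm behind the grasp point. The pads swing forward as they close: fully open they stand 13 mm farther back than shut.
Start: joints at [1.198, 0.469, -0.049, 1.532, 0.024, 1.141, -0.082], TCP at [0.228, -0.636, 0.242] pointing down, gripper open.
Joint ranges: [-2.59, 2.59], [-0.33, 1.99], [-1.39, 1.29], [0.1, 2.45], [-1.04, 4.18], [0.21, 1.99], [-2.66, 2.66]. Speed limits (rad/s): [2.57, 2.57, 3.14, 3.14, 3.14, 3.14, 3.14].

### API

Orientations are given as [roll, pitch, yaw] about the fixed x, y, z axes, in that order (R = Rz(yaw) Ry(pitch) Rx(roll)).
In Python, from plant import robot gives the robot as it stands. Calls block until the motion is done:
- robot.goto(position, orientation): joint-space move of the TCP to a pose.
- robot.move_straight(position, vel=0.15, attitude=None, contact_N=None): straight line of the TCP; attitude=None keeps the orientation; vel is the mean speed in m/s. With contact_N (N) it stops when the force on the tool has changed by that much, and returns True; else False.
- robot.move_joints(angles): joint-space move.
- robot.grip(opening, strength=None): opening from 0.0 (shut) to 1.0 (fully open); strength is the grip in N (None keeps the last); returns when the fingers have stopped.
- robot.sleep(seconds).
- robot.inverse_kinematics(position, orientation): joint angles nearest the present ones, or None.
- robot.sense(): the state.
- robot.grab_frame(name): name is "scene" or "top" or "wrist"; returns a dict with "image" (384x512x3 uint8, red, green, blue), "range_z" (384x512 float32, m along the optical axis (not along the pixel's ray), 0 where there is no reading), "fx", "fy", "cx", "cy" (pixels), "R" (3x3) and "t" (3): a world point X has camera coordinates R X + t. Camera axes: x right, y down, z forward; pixel columns grow to the right and rows downward; lengths in m; the calibration is good to about 2 mm. A picture is of the moment at which its call begins.
A pose or a line that the arm cannot do raises robot.IKError and nothing moves.
- robot.close_job(): hands the job in, once; it reports no verdict.
The state is a dict: "t": time; "joint_pos": joint angles; "joint_velocities": joint speeds; "effort": joint torques, N m; "tcp_pos": TCP position; "tcp_rot": TCP orientation; "wrist_force": force on the tool from outside, world axes, zero at the start; "torque": the same for the moment, N m; "opening": opening from 0.0 (shut) to 1.0 (fully open).
Only numpy, scipy, OpenCV 4.12 (cv2) and the standard library are available. Lean on these libraries where they do the work, as an engineer would, in place of code of your own. Each camera call takes 0.05 s, during which the arm holds its last target. There are 200 camera calls.

## Working session

There is one attempt and no reset: what is moved stays moved. The work goes in short steps, each a Python script; the robot and the scene stay as the last script left them, time stands still between calls to the robot, and variables do not carry over. Pictures are saved under pics/ and viewed, about 8 in all and at most 12, crops included, and the job is handed in when it is done.

```bash
ls; mkdir -p pics; python3 - <<'E'
from plant import robot
import cv2, numpy as np
ims=[]
for n in ["scene","top"]:
    f=robot.grab_frame(n); np.savez(f"{n}0.npz",**f); ims.append(f["image"])
    cv2.imwrite(f"pics/{n}0.png",f["image"][:,:,::-1])
    print(n,f["fx"],f["cx"],f["cy"],np.round(f["R"],3).tolist(),np.round(f["t"],3), (-f["R"].T@f["t"]).round(3))
print(robot.nose_length,robot.sense())
E
```

```text
pics
scene 443.0764705606552 259.0199816106331 199.08505844871578 [[-0.883, 0.469, 0.005], [0.377, 0.716, -0.587], [-0.279, -0.517, -0.809]] [ 0.462 -0.155  1.616] [0.917 0.731 1.214]
top 492.4422812580067 252.30672682050795 196.78662078250997 [[0.059, -0.998, 0.007], [-0.972, -0.059, -0.226], [0.226, 0.007, -0.974]] [-0.024  0.516  1.282] [ 0.214 -0.002  1.366]
0.011 {'t': 0.1, 'joint_pos': array([ 1.19810103,  0.4693745 , -0.04865049,  1.5335439 ,  0.02409099,
        1.14100599, -0.08230678]), 'joint_velocities': array([ 0.00239997, -0.00084718,  0.0011342 , -0.00546445,  0.00080071,
        0.00035446, -0.00075667]), 'effort': array([ 4.40341701e-04, -5.11516106e+01, -4.69882542e-02, -2.38391769e+01,
        1.08482328e-02,  4.32258195e-03,  3.82012945e-05]), 'tcp_pos': array([ 0.22739862, -0.63501814,  0.24137022]), 'tcp_rot': array([ 3.14156598e+00,  1.74656525e-03, -1.22693369e+00]), 'wrist_force': array([ 1.56772624,  0.72522954, -0.44047186]), 'torque': array([ 0.06672011, -0.02219744,  0.03332461]), 'opening': 0.9987204938303902}
```

View pics/top0.png

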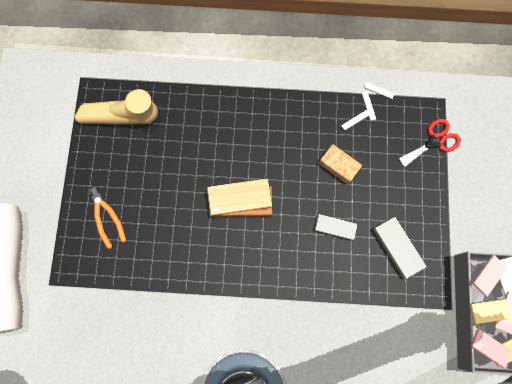

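View pics/scene0.png

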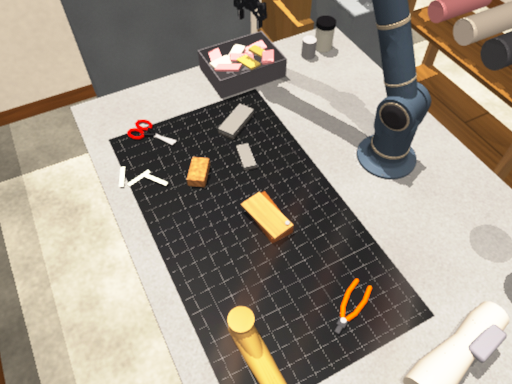

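The top view shows the lidded box at (240,198), the small stone at (336,227) with the larger one at (400,248), cork at (341,163) and cutters at (107,218). The scene view agrees. Next I'll measure them.

```bash
cat > h.py <<'E'
import numpy as np, cv2
def cast(f,uv,z):
    """pixels -> world points on plane z"""
    uv=np.atleast_2d(uv).astype(float); R,t=f["R"],f["t"]; c=-R.T@t
    d=np.c_[(uv[:,0]-f["cx"])/f["fx"],(uv[:,1]-f["cy"])/f["fy"],np.ones(len(uv))]@R
    return c+d*((z-c[2])/d[:,2])[:,None]
def cloud(f):
    v,u=np.mgrid[:384,:512]; z=f["range_z"]
    p=np.stack([(u-f["cx"])/f["fx"]*z,(v-f["cy"])/f["fy"]*z,z],-1)
    P=(p-f["t"])@f["R"]; P[z==0]=np.nan
    return P
def project(f,X):
    p=np.atleast_2d(X)@f["R"].T+f["t"]
    return np.c_[p[:,0]/p[:,2]*f["fx"]+f["cx"],p[:,1]/p[:,2]*f["fy"]+f["cy"]]
def rect(xy):
    """centre, (long, short), heading of long axis"""
    r=cv2.minAreaRect(np.asarray(xy,np.float32)); b=cv2.boxPoints(r)
    e=[b[1]-b[0],b[2]-b[1]]; e.sort(key=lambda q:-np.hypot(*q))
    return np.array(r[0]),tuple(sorted(r[1])[::-1]),np.arctan2(e[0][1],e[0][0])
E
python3 - <<'E'
from h import *
for n in ["top","scene"]:
    f=np.load(n+"0.npz"); P=cloud(f); z=P[...,2]
    m=((z>0.012)&(z<0.06)&(P[...,0]>.3)&(P[...,0]<.9)&(abs(P[...,1])<.5)).astype(np.uint8)
    k,l,s,c=cv2.connectedComponentsWithStats(m)
    for i in range(1,k):
        if s[i,4]<100: continue
        q=l==i; zt=np.percentile(z[q],70)
        er=np.argwhere(q&(abs(z-zt)<.005))[:,::-1]
        w=cast(f,er,zt)
        a,b,h=rect(w[:,:2]); print(n,c[i].round(),s[i,4],"ztop",zt.round(4),a.round(4),np.round(b,4),np.degrees(h).round(1),f["image"][q].mean(0).round())
E
```

```text
top [114. 114.] 1000 ztop 0.0459 [0.7485 0.3979] [0.2026 0.0612] -86.4 [205. 180. 124.]
top [340. 163.] 860 ztop 0.0378 [ 0.6364 -0.236 ] [0.1041 0.0625] 55.8 [232. 196. 141.]
top [241. 198.] 2067 ztop 0.0428 [0.5201 0.043 ] [0.1696 0.0806] -78.1 [243. 219. 167.]
top [ 98. 204.] 109 ztop 0.0154 [0.4765 0.4322] [0.0704 0.0312] 14.4 [230. 188. 134.]
top [336. 226.] 658 ztop 0.0202 [ 0.4553 -0.2294] [0.1099 0.0467] 79.1 [235. 234. 227.]
top [400. 247.] 1477 ztop 0.029 [ 0.4085 -0.4035] [0.158  0.0679] 32.2 [231. 229. 223.]
scene [236. 121.] 617 ztop 0.0296 [ 0.4094 -0.3984] [0.1623 0.0682] 32.6 [182. 173. 162.]
scene [246. 156.] 317 ztop 0.0212 [ 0.456  -0.2234] [0.1155 0.0465] 79.2 [199. 190. 178.]
scene [198. 171.] 520 ztop 0.0387 [ 0.6374 -0.231 ] [0.1071 0.0611] 56.2 [216. 166.  91.]
scene [268. 216.] 1314 ztop 0.0437 [0.521  0.0478] [0.171  0.0824] -78.2 [235. 200. 121.]
scene [351. 306.] 411 ztop 0.0157 [0.4503 0.4186] [0.1768 0.0638] 27.7 [224. 143.  34.]
scene [260. 362.] 1072 ztop 0.0471 [0.752  0.4065] [0.1764 0.0634] -85.7 [229. 196. 105.]
```

```bash
python3 - <<'E'
from plant import robot
from h import *
robot.goto([0.50,0.03,0.33],[np.pi,0,-1.36])
robot.grip(0.0)
f=robot.grab_frame("wrist"); np.savez("w1.npz",**f); cv2.imwrite("pics/w1.png",f["image"][:,:,::-1])
s=robot.sense();print(s["t"],s["tcp_pos"],s["tcp_rot"],s["opening"],(-f["R"].T@f["t"]).round(3),f["fx"])
f=np.load("top0.npz"); 
P=cloud(f);g=P[150:240,200:285];z=g[...,2]
q=(z>.024)&(z<.035); print(q.sum())
E
```

```text
3.4833 [0.4999838  0.03003536 0.3300061 ] [ 3.14158948e+00 -2.86709352e-07 -1.35988206e+00] 0.0025594617347368255 [0.582 0.047 0.462] 310.4838939422459
269
```

View pics/w1.png

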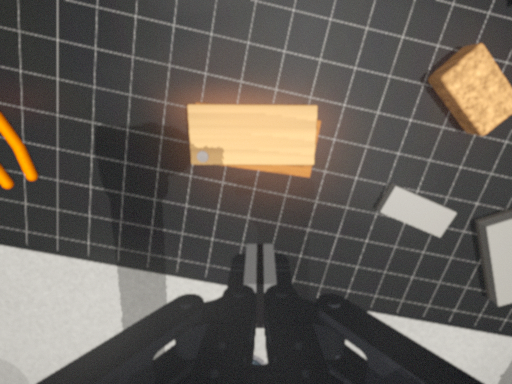

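The pin head is at (202,156), the lower left of the lid. The box shows at the lower right, with its corner near (310,176). The lid is therefore slightly open with its free end to the right (world -y).

```bash
python3 - <<'E'
from h import *
f=np.load("w1.npz"); P=cloud(f); z=P[...,2]
roi=np.zeros(z.shape,bool); roi[90:190,170:340]=1
m=roi&(z>.039)&(z<.048); a,b,h=rect(cast(f,np.argwhere(m)[:,::-1],.043)[:,:2]); print("lid",a,b,np.degrees(h),np.nanmedian(z[m]))
m2=roi&(z>.025)&(z<.034); w=cast(f,np.argwhere(m2)[:,::-1],.03)[:,:2]; print(m2.sum(),np.nanmedian(z[m2]))
# lower edge of box: for each column the lowest row with box top
uv=[(u,np.where(m2[:,u])[0].max()+.5) for u in range(245,306) if m2[:,u].any()]
e=cast(f,uv,.03)[:,:2]; vx,vy,x0,y0=cv2.fitLine(e.astype(np.float32),cv2.DIST_HUBER,0,.01,.01).ravel()
print("box -y edge heading",np.degrees(np.arctan2(vy,vx)),x0,y0)
d=np.array([vx,vy]); 
if d[1]>0:d=-d
print("max along",((w-[x0,y0])@d).max(), "edge pt+far corner", np.array([x0,y0])+d*((w-[x0,y0])@d).max())
# pin from lid
ex=np.array([np.cos(h),np.sin(h)]); 
if ex[1]>0: ex=-ex
ey=np.array([-ex[1],ex[0]]); pin=a-.068*ex-.028*ey; print("pin",pin, "pinhead px", cast(f,[202,156],.046))
dy=np.array([-d[1],d[0]]); print("pin dist to edge (12?)",(pin-[x0,y0])@dy)
print("box centre from pin",pin+.068*d+.028*dy,"pocket",pin+.082*d+.028*dy, "pin along: far corner should be 153:",np.dot(np.array([x0,y0])+d*((w-[x0,y0])@d).max()-pin,d))
m=(z>.014)&(z<.026)&(P[...,0]>.38)&(P[...,0]<.54)&(P[...,1]<-.15)&(P[...,1]>-.31)
m=cv2.morphologyEx(m.astype(np.uint8),cv2.MORPH_OPEN,np.ones((5,5)))>0
a,b,h=rect(cast(f,np.argwhere(m)[:,::-1],.02)[:,:2]); print("stone",a,b,np.degrees(h))
E
```

```text
lid [0.52003145 0.04389323] (0.16951453685760498, 0.07832866162061691) -77.94857 0.043319002850067186
689 0.030382175411721123
box -y edge heading -86.12015 0.47311017 0.00078652037
max along 0.049697982925873706 edge pt+far corner [ 0.47647295 -0.04879756]
pin [0.47845086 0.10454845] pinhead px [[0.4790928  0.10477603 0.046     ]]
pin dist to edge (12?) 0.012349434085948165
box centre from pin [0.51098787 0.03859889] pocket [0.51193517 0.02463098] pin along: far corner should be 153: 0.15286073106985903
stone [ 0.45547608 -0.22759637] (0.11358999460935593, 0.046577949076890945) 78.79086
```

```bash
cat >> h.py <<'E'
PIN=np.array([.4786,.1046]); HB=np.radians(-86.1)
def lidpt(th,x,y):
    a=HB+th; return PIN+np.array([x*np.cos(a)-y*np.sin(a), x*np.sin(a)+y*np.cos(a)])
POCKET=lidpt(0,.082,.028)
E
python3 - <<'E'
from plant import robot
from h import *
th=np.radians(8.2); A=lambda th:[np.pi,0,HB+th]
p=lidpt(th,.13,-.052)
robot.goto([*p,.08],A(th))
c=robot.move_straight([*p,.0],vel=.04,contact_N=6); z=robot.sense()["tcp_pos"][2]; print(p,c,"bench contact tcp z",z)
E
```

```text
[ 0.45500568 -0.03341199] True bench contact tcp z 0.011064189267670468
```

```bash
python3 - <<'E'
from plant import robot
from h import *
t0=np.radians(8.2); A=lambda th:[np.pi,0,HB+th]; z=.0475
p=lidpt(t0,.13,-.052); robot.move_straight([*p,z],vel=.15)
robot.move_straight([*lidpt(t0,.13,-.025),z],vel=.08)
for th in np.linspace(t0,np.radians(86),7)[1:]:
    robot.move_straight([*lidpt(th,.13,-.022),z],vel=.12,attitude=A(th))
    s=robot.sense(); print(np.degrees(th).round(),s["tcp_pos"].round(4),s["wrist_force"].round(1))
robot.move_straight([*lidpt(th,.13,-.05),z],vel=.15)
robot.move_straight([*lidpt(th,.13,-.05),.2],vel=.3)
f=robot.grab_frame("top"); np.savez("top2.npz",**f); cv2.imwrite("pics/top2.png",f["image"][:,:,::-1])
P=cloud(f);zz=P[...,2]
m=(zz>.038)&(zz<.047)&(P[...,0]>.4)&(P[...,0]<.72)&(P[...,1]<.25)&(P[...,1]>.05)
m=cv2.morphologyEx(m.astype(np.uint8),cv2.MORPH_OPEN,np.ones((5,5)))>0
a,b,h=rect(cast(f,np.argwhere(m)[:,::-1],.043)[:,:2]); print("lid",a,b,np.degrees(h), robot.sense()["t"])
E
```

```text
21.0 [ 0.5132 -0.0225  0.0472] [-0.4  0.6 -0.4]
34.0 [ 0.5408 -0.0114  0.0474] [-0.2  0.4 -0. ]
47.0 [0.5652 0.0056 0.0475] [0.1 0.6 0.5]
60.0 [0.5853 0.0276 0.0475] [-0.5 -0.9 -0.8]
73.0 [0.5999 0.0535 0.0475] [-0.6 -0.2  0.1]
86.0 [0.6082 0.0819 0.0475] [-0.  -1.2 -0.6]
lid [0.54202932 0.12953398] (0.1566164791584015, 0.07314951717853546) 1.0993572 10.4
```

View pics/top2.png

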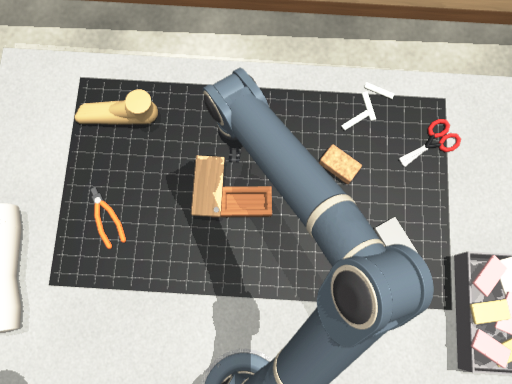

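Lid is open at about 1.5 rad and the pocket is clear, at roughly (247,201). Next are close wrist views of the pocket and the stone.

```bash
python3 - <<'E'
from plant import robot
from h import *
def over(xy,yaw,z,n):
    ty=np.array([np.sin(yaw),-np.cos(yaw)])
    robot.goto([*(xy+.083*ty),z],[np.pi,0,yaw]); robot.sleep(.2)
    f=robot.grab_frame("wrist"); np.savez(n+".npz",**f); return f
f1=over(POCKET,np.radians(3.9),.22,"wp")
robot.grip(.75)
f2=over(np.array([.4554,-.2285]),np.radians(-11),.2,"ws")
cv2.imwrite("pics/w3.png",cv2.resize(np.hstack([f1["image"],f2["image"]])[:,:,::-1],(800,300)))
for f,lo,hi,zp,c in ((f1,.004,.014,.009,POCKET),(f1,.027,.033,.03,POCKET),(f2,.014,.026,.02,np.array([.4554,-.2285]))):
    P=cloud(f);z=P[...,2]; m=(z>lo)&(z<hi)&(np.hypot(P[...,0]-c[0],P[...,1]-c[1])<(.06 if zp<.01 else .12))
    m=cv2.morphologyEx(m.astype(np.uint8),cv2.MORPH_OPEN,np.ones((5,5)))>0
    a,b,h=rect(cast(f,np.argwhere(m)[:,::-1],zp)[:,:2]); print(zp,np.nanmedian(z[m]),a,b,np.degrees(h))
print(POCKET,robot.sense()["t"])
E
```

```text
0.009 0.009284264719884588 [0.51209885 0.02462181] (0.11351082473993301, 0.04973262548446655) -86.056755
0.03 0.03015051226278306 [0.51212323 0.02426001] (0.1415102481842041, 0.08007435500621796) -86.04529
0.02 0.020204886698553005 [ 0.4552362  -0.22954771] (0.10914807766675949, 0.045875050127506256) 78.94372
[0.51211241 0.02469432] 13.1917
```

View pics/w3.png

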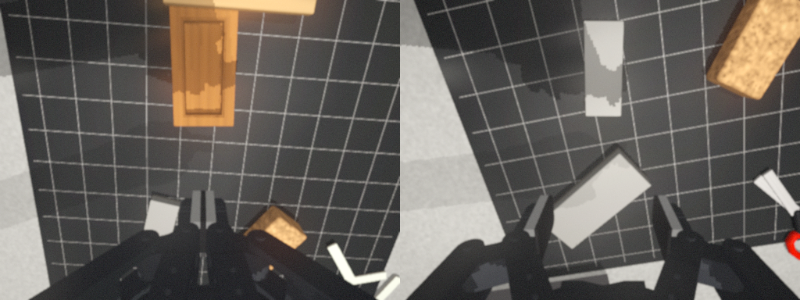

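```bash
python3 - <<'E'
from plant import robot
from h import *
yaw=np.radians(78.9-90); s=[.4553,-.2295]
robot.goto([*s,.05],[np.pi,0,yaw])
c=robot.move_straight([*s,-.01],vel=.04,contact_N=6); zb=robot.sense()["tcp_pos"][2]
o=robot.sense()["opening"]
n85=lambda w:  11-(74-np.sqrt(74**2-(w/2)**2))
print(c,zb,o,"model nose",n85(o*85),"at 46:",n85(46))
nose=zb+ (n85(46)-n85(o*85))/1000
z=nose+.014
robot.move_straight([*s,z],vel=.1)
robot.grip(.3,strength=40); st=robot.sense(); print("opening mm",st["opening"]*85,"tcp z",z,st["wrist_force"])
robot.move_straight([*s,z+.08],vel=.1)
st=robot.sense(); print(st["opening"]*85,st["wrist_force"],st["t"])
E
```

```text
True 0.004999190788612511 0.7535681199336854 model nose 3.7105239360265614 at 46: 7.334913094422745
opening mm 44.299657928136725 tcp z 0.022623579947008695 [-0.64631454  0.10665853  3.21689476]
43.90969729459431 [ 0.27717424 -0.65227072 -2.87941622] 16.5417
```

```bash
python3 - <<'E'
from plant import robot
from h import *
A=[np.pi,0,np.radians(3.9)]; p=[.5121,.0247]
robot.goto([*p,.13],A); robot.move_straight([*p,.068],vel=.1); robot.sleep(.2)
f=robot.grab_frame("wrist"); np.savez("wh.npz",**f); cv2.imwrite("pics/w4.png",f["image"][:,:,::-1])
c=robot.move_straight([*p,.0385],vel=.03,contact_N=6)
s=robot.sense(); print(c,s["tcp_pos"],s["wrist_force"],s["opening"]*85,s["t"])
f=robot.grab_frame("wrist"); cv2.imwrite("pics/w5.png",f["image"][:,:,::-1])
E
```

```text
True [0.51192531 0.02469376 0.03902225] [-1.17370884 -0.90596088  5.46021464] 44.38807717718595 19.5083
```

View pics/w5.png

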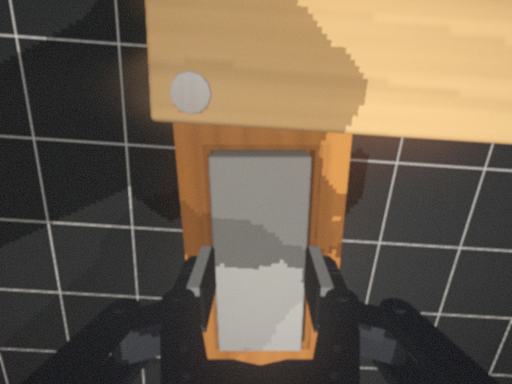

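The stone is aligned in the mouth, with the fingertips resting at the box top. I'll release it and check the depth.

```bash
python3 - <<'E'
from plant import robot
from h import *
p=[.5121,.0247]; yaw=np.radians(3.9)
robot.move_straight([*p,.040],vel=.05)
robot.grip(.75); robot.sleep(.3)
robot.move_straight([*p,.1],vel=.15)
robot.grip(0)
ty=np.array([np.sin(yaw),-np.cos(yaw)])
robot.goto([*(p+.083*ty),.2],[np.pi,0,yaw]); robot.sleep(.2)
f=robot.grab_frame("wrist"); P=cloud(f);z=P[...,2]
m=(z>.015)&(np.abs(f["image"].astype(int).max(-1)-f["image"].min(-1))<40)&(np.hypot(P[...,0]-p[0],P[...,1]-p[1])<.075)&(z<.05)
m=cv2.morphologyEx(m.astype(np.uint8),cv2.MORPH_OPEN,np.ones((5,5)))>0
a,b,h=rect(cast(f,np.argwhere(m)[:,::-1],np.nanmedian(z[m]))[:,:2]); print(m.sum(),np.nanmedian(z[m]),a,b,np.degrees(h))
q=P[m]; print("plane",np.linalg.lstsq(np.c_[q[:,:2]-p,np.ones(len(q))],q[:,2],rcond=None)[0])
r=(z>.027)&(z<.034)&~m&(np.hypot(P[...,0]-p[0],P[...,1]-p[1])<.06); print("rim",np.nanmedian(z[r]),robot.sense()["t"])
cv2.imwrite("pics/w6.png",f["image"][:,:,::-1])
E
```

```text
6272 0.029208487804277553 [0.51078123 0.02452852] (0.10935857146978378, 0.04569237306714058) -85.99306
plane [-0.00119704 -0.00092921  0.02920925]
rim 0.030026682004033706 22.4417
```

View pics/w6.png

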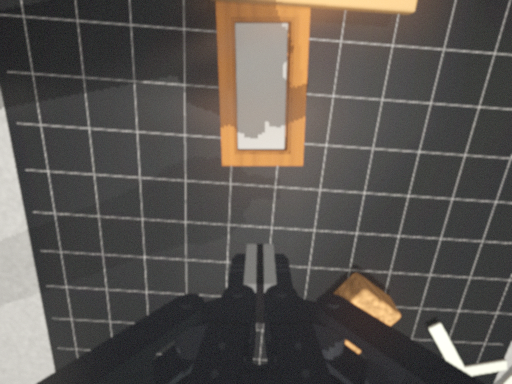

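Stone is flat in the pocket: top at 29.2 mm and within 1.5 mm of centre. Now I'll swing the lid back.

```bash
cat >> h.py <<'E'
def lidmeas(robot,n):
    c=lidpt(0,.068,.028); yaw=np.radians(3.9); ty=np.array([np.sin(yaw),-np.cos(yaw)])
    robot.goto([*(c+.083*ty),.25],[np.pi,0,yaw]); robot.sleep(.3)
    f=robot.grab_frame("wrist"); cv2.imwrite(f"pics/{n}.png",f["image"][:,:,::-1]); P=cloud(f);z=P[...,2]
    m=(z>.038)&(z<.048)&(np.hypot(P[...,0]-c[0],P[...,1]-c[1])<.14)
    m=cv2.morphologyEx(m.astype(np.uint8),cv2.MORPH_OPEN,np.ones((5,5)))>0
    a,b,h=rect(cast(f,np.argwhere(m)[:,::-1],.043)[:,:2])
    print("lid",a,b,np.degrees(h),"theta",np.degrees(h-HB),"expected centre",c,"box top visible px",((z>.025)&(z<.034)&(np.hypot(P[...,0]-c[0],P[...,1]-c[1])<.1)).sum(),robot.sense()["t"])
E
python3 - <<'E'
from plant import robot
from h import *
A=lambda th:[np.pi,0,HB+th]; z=.0475; t0=np.radians(87)
p=lidpt(t0,.13,.105)
robot.goto([*p,.12],A(t0)); robot.move_straight([*p,z],vel=.12)
robot.move_straight([*lidpt(t0,.13,.083),z],vel=.1)
for th in np.linspace(t0,np.radians(1),8)[1:]:
    robot.move_straight([*lidpt(th,.13,.080),z],vel=.1,attitude=A(th))
print(robot.sense()["wrist_force"])
robot.move_straight([*lidpt(th,.13,.105),z],vel=.12)
robot.move_straight([*lidpt(th,.13,.105),.15],vel=.2)
lidmeas(robot,"w7")
E
```

```text
[ 0.24751619  0.29748581 -0.15977556]
lid [0.51190811 0.03609138] (0.16402950882911682, 0.07958070933818817) -85.562065 theta 0.5379265691159586 expected centre [0.5111602 0.0386619] box top visible px 1 30.8
```

View pics/w7.png

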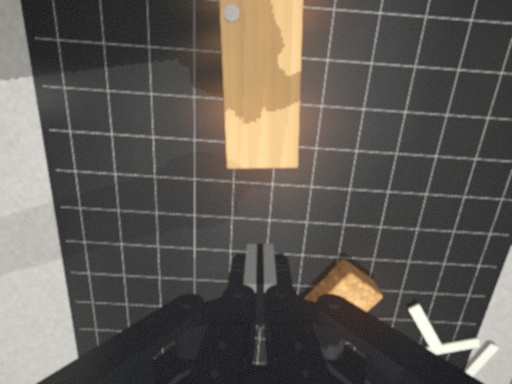

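The lid covers the box squarely: heading is 0.5° off and no box rim shows. The gripper is well clear, so I'm handing in.

```bash
python3 -c "
from plant import robot
robot.sleep(.3); robot.close_job(); print(robot.sense()['t'])"
```

```text
the job is handed in; nothing more can be done
the job is handed in; nothing more can be done
```

The stone is in its pocket with the lid closed over it, and I handed the job in at about 31 s of the 72 s allowed. The simulator gives no verdict.

- **Opening the lid:** I pushed it near its free corner with shut fingers. It swung from 8° to about 87° (1.5 rad), measured from the top camera.
- **Placing the stone:** I gripped the smaller stone across its width and lowered it into the mouth of the pocket. The fingertips met the box top there, and I let the stone drop in. Its top then measured 29.2 mm (29 expected), with tilt under 0.002 rad and its centre about 1.5 mm from the pocket's.
- **Closing the lid:** I pushed the opposite edge back. In the last wrist view the lid was about 0.5° from square, against a limit of 4°, and no box rim showed. The picture cut off the pin end of the lid, so it measured 164 mm instead of 170 and its centre came out about 2.5 mm off. The heading should be unaffected.
- **Bystanders:** I planned the moves to stay clear of the cork block and the cutters. I did not re-measure either of them at the end.

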